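Warm up a cold slice of toast and hold the toaster lever down

TASK

Put the whole slice of toast from the rack back into the toaster to warm it up: slide it down into the slot until it stands on the bread carriage, let go of it, and then press the toaster's lever down past its two shallow clicks to the third click at the bottom, so that the slice is lowered into the slot. The lever springs back up if it is let go and its catch is slow to take, so finish while still holding the lever down at the third click. Leave the half slice in the rack and do not knock over or push about the things standing around.

Things in the scene. Friction and masses are not known exactly. Their poses are not given: they have to be found in the camera images.
- toaster: One-slot toaster standing upright and fixed to the worktop, aluminium sides and black ends, 190 mm long (its x) by 110 mm wide (y) by 165 mm high, without the lever knob. Origin: centre of its underside; z up; x along the slot; the lever is at its -x end, which faces roughly towards the robot (turned up to 0.35 rad).
- slot_mouth (a point): Centre of the slot's mouth in the top face of the toaster, 165 mm above the worktop; axes as the toaster's. The mouth is 112 mm long (x) and 26 mm wide (y); just inside, flared guide wires narrow it to 18 mm between 5 and 23 mm below the top face.
- carriage (a point): Centre of the upper face of the bread carriage inside the slot, on which the slice stands; 110 mm above the worktop (55 mm below the mouth) while the lever is up; a slice on it then stands 39 mm out of the slot; it is one piece with the lever and sinks with it; axes as the toaster's.
- lever_top (a point): Centre of the upper face of the lever knob, a flat black block 36 mm long (x) by 40 mm wide (y) by 14 mm thick that sticks out from the toaster's -x end (its inner edge 9 mm from the end face), 122 mm from the toaster's centre along -x; upper face 158 mm above the worktop while the lever is up, about 120 mm at the third click.
- lever (a joint): How far the lever is pressed straight down, m: 0 up (at rest), end stop 0.040. A return spring pushes it up with about 5 N at the top, 9 N at the bottom, so it always springs back when let go. A sprung ball passes three ribs (each up to about 4 N extra, then 4 N less) centred at 0.008, 0.0205 and 0.033, clicking at about 0.012, 0.0245 and 0.037; the third rest is from there to the stop.
- toast_rack: Steel wire toast rack fixed to the worktop, about 75 mm (its x) by 121 mm (y), four hoops 63 mm high, 25 mm apart along its y, making three upright gaps of 19 mm. Origin: centre of its underside. Slices stand in the gaps on rails 12 mm above the worktop, their width along the rack's x. A wall cabinet hangs 0.60 m up, 80 mm beyond it.
- toast: The whole slice of toast, rigid, 100 mm wide (its x) by 14 mm thick (y) by 94 mm high (z) with rounded upper corners, about 45 g, standing on edge in the rack (in one of the two outer gaps, rack y = -25 or +25 mm). Origin: middle of its lower edge, in mid-thickness; it can be gripped across the thickness by its top 30 mm, which stands clear of the hoops.
- half_toast: A slice cut in half, same make but only 50 mm wide (x) by 14 mm thick by 94 mm high, standing in the other outer gap, 50 mm from the whole slice, so 36 mm are free between them; stays there. Origin: middle of its lower edge.
- salt_mill: Clear salt shaker with a grey cap, 44 mm across and 90 mm high, a bystander; origin at its underside.
- spice_jar: Small glass spice jar with a red cap, 45 mm across and 106 mm high, a bystander; origin at its underside.
- tomato: Tomato, 59 mm across, 68 mm high, a bystander; origin at its underside.
- mug_1: White patterned mug, 95 mm high, standing near the sink, a bystander; origin at its underside.
- lemon: Lemon, 71 x 53 x 51 mm, lying near the mug, a bystander; origin at its underside.
- lime: Lime, 52 x 45 x 45 mm, lying near the lemon, a bystander; origin at its underside.

How it is judged:
On the way, in this order (a step that is already met when the one before it is completed fails the run):
1. the whole slice, still held in the fingers, is slid down in the slot to within 15 mm of the carriage (z of toast in the frame of carriage below 0.015 m and x of toast in the frame of carriage between -0.01 and 0.01 m and y of toast in the frame of carriage between -0.006 and 0.006 m and angle between toast's own z axis and vertical below 0.15 rad and angle between the x axis of toast and the x axis of toaster, either way round below 0.12 rad and contact force between the fingers and toast above 0.5 N), for 0.1 s.
2. the whole slice stands in the slot on the raised carriage, let go of, the lever still up (z of toast in the frame of carriage between -0.004 and 0.006 m and x of toast in the frame of carriage between -0.01 and 0.01 m and y of toast in the frame of carriage between -0.006 and 0.006 m and angle between toast's own z axis and vertical below 0.15 rad and angle between the x axis of toast and the x axis of toaster, either way round below 0.12 rad and contact force between each of the fingers, the arm and toast below 0.3 N and value of joint lever below 0.006 m), for 0.2 s.
At the end, for the whole second after the job is handed in: Fingers hold the lever down at the third click (above 0.035, still, over 3 N). The whole slice stands untouched on the carriage: upright within 0.15 rad, in line with the slot within 0.12 rad, centred within 10 mm along and 6 mm across. The half slice is in the rack, moved under 25 mm (z of toast in the frame of carriage between -0.004 and 0.006 m and x of toast in the frame of carriage between -0.01 and 0.01 m and y of toast in the frame of carriage between -0.006 and 0.006 m and angle between toast's own z axis and vertical below 0.15 rad and angle between the x axis of toast and the x axis of toaster, either way round below 0.12 rad and contact force between each of the fingers, the arm and toast below 0.3 N and value of joint lever above 0.035 m and velocity of joint lever between -0.01 and 0.01 m/s and contact force between the fingers and lever above 3 N and distance of half_toast from where it was at the start of the episode below 0.025 m and angle between half_toast's own z axis and vertical below 0.4 rad); the arm keeps its last pose, push and grip.
It fails at once if the half slice is pulled out of the rack (distance of half_toast from where it was at the start of the episode above 0.05 m or angle between half_toast's own z axis and vertical above 0.6 rad).
It fails at once if the salt shaker, spice jar, tomato, mug, lemon or lime is pushed away or knocked over (distance of any of salt_mill, spice_jar, tomato, mug_1, lemon, lime from where it was at the start of the episode above 0.05 m or angle between any of salt_mill, spice_jar, mug_1's own z axis and vertical above 0.7 rad).
It fails at once if the whole slice is dropped on the worktop (angle between toast's own z axis and vertical above 1.1 rad).
It also fails if it takes over 53 s, if anything falls off the work surface, if the arm or the gripper's body presses on something with over 40 N, if the wrist force passes 120 N, or if a joint passes its speed limit or range.

ROBOT

A 7-joint arm with a two-finger parallel gripper is mounted at the origin on a cart in front of the work surface, level with it; the furniture and walls round the work are solid. World frame = base frame: x ahead of the robot, y to its left, z up, the work surface at z = 0. Lengths are in m, angles in rad, forces in N, time in s.
With the tool pointing down it reaches from about 0.425 to 1.025 m from the base axis. Payload 9.4 kg.
Tool frame: the origin (TCP) lies midway between the tips of the shut fingers; the grasp point (between the pads) lies 19 mm behind it; z points along the fingers, y is the line along which they close (so a half turn about z gives the same grasp; the last joint's range is limited). The gripper opens to 85 mm and grips with 20 to 120 N. Pads are 22 mm wide; open, the fingers measure 114 mm over their backs; the gripper's body (76 mm by 85 mm) begins 54 mm behind the grasp point. The pads swing forward as they close: fully open they stand 13 mm farther back than shut.
Start: joints at [-1.211, 0.599, -0.003, 1.599, 0.002, 0.943, -0.08], TCP at [0.307, 0.657, 0.231] pointing down, gripper open.
Joint ranges: [-2.57, 2.57], [-0.35, 1.97], [-1.29, 1.29], [0.11, 2.56], [-1.05, 4.19], [0.11, 1.86], [-2.63, 2.63]. Speed limits (rad/s): [2.22, 2.22, 3.01, 3.01, 3.14, 3.14, 3.14].

INTERFACE

Orientations are given as a unit quaternion [w, x, y, z].
In Python, from plant import ctrl gives the robot as it stands.
- The arm moves only by the tool jog_arm, never from a script. Its arguments are lists of equal length, an entry for each row: "slide": the shift along the world's x, y, z as a fraction of full scale, a list of three; "twist": the turn, a rotation vector about the world's x, y, z as a fraction of full scale, a list of three; "claw": the opening, from -1 (shut) to 1 (fully open). In form: {"slide": [[tx, ty, tz], ...], "twist": [[ax, ay, az], ...], "claw": [claw, ...]}. A call has 1 to 12 rows; each row shifts and turns the commanded pose from where the row before left it; what a row does not reach is not made up. Full scale, the value 1, is 20 mm for a shift and 0.1 rad for a turn. A row lasts 1/12 s, in which the tool goes at most 41.7 mm and 7.16 degrees, less where a joint would pass 70% of its speed; a pose out of reach is approached as far as the arm can. A call with a number of a shift or a turn outside -1 to 1 is refused whole. A call with a gripper value outside its range is refused whole. The fingers move at their own pace and stop on an object; the grip force is fixed at half the most. Time passes only in rows, so rows that do not move let the fingers close. It gives the time, the measured TCP pose, the force, the opening and the grip force at its end, in the units of the state.
- ctrl.read_state(): the state, without advancing time (a new reading comes with each control period).
- ctrl.read_camera(name): name is "side" or "top" or "wrist"; returns a dict with "frame" (384x512x3 uint8, red, green, blue), "K" (3x3 intrinsics, pixels), "cam_to_world" (4x4, takes a point from camera to world coordinates). Camera axes: x right, y up, looking along -z (the intrinsics and any distortion apply to the point x, -y, -z); pixel columns grow to the right and rows downward; lengths in m; the calibration is good to about 2 mm. A picture is of the moment at which its call begins. There is no depth.
- ctrl.hand_in(): hands the job in; it is judged then, once.
Trained networks look in a picture, given as the dict that the camera call returned (one of the last four; its "shot" number tells which), for a name from the list of things; names that differ only in an ending like _2 or _b are one class to them, and where a whole thing is asked for, a point or a joint stands for the part that bears it (a point fixed in the world has none). Each returns a list of dicts, best first, with "conf" (0 to 1); they miss things now and then, are a little off and sometimes report something else, mostly with a low value. They report only what shows in the picture. A call takes as long as a camera call.
- ctrl.cut_out(picture, label): "region" (384x512 bool, what is visible of it) and "location" ([column, row] in pixels, amid what is visible of it).
The state is a dict: "clock": time; "q": joint angles; "qd": joint speeds; "effort": joint torques, N m; "position": TCP position; "tool_rot": TCP orientation; "wrist_force": force on the tool from outside, world axes, zero at the start; "moment": the same for the moment, N m; "grip_width": opening from 0.0 (shut) to 1.0 (fully open); "gripper_force": force on a finger pad.
Only numpy, scipy, OpenCV 4.12 (cv2) and the standard library are available. Lean on these libraries where they do the work, as an engineer would, in place of code of your own. Each camera call takes 0.05 s, during which the arm holds its last target. There are 200 camera calls.

## Working session

There is one attempt and no reset: what is moved stays moved. The work goes in short steps, Python scripts to look and compute and a tool call to move; the robot and the scene stay as the last step left them, time stands still between calls to the robot, and variables do not carry over. Pictures are saved under pics/ and viewed, at most 10 in all, crops included, and the job is handed in when it is done.

Besides the shell and the picture viewer there is one more tool, called after "Request:" as name(argument=value, ...) on one line, values as JSON. jog_arm: Moves the arm, as the interface text tells. Its arguments: {"type":"object","properties":{"slide":{"type":"array","items":{"type":"array","items":{"type":"number"}}},"twist":{"type":"array","items":{"type":"array","items":{"type":"number"}}},"claw":{"type":"array","items":{"type":"number"}}},"required":["slide","twist","claw"]}

```bash
mkdir -p pics; ls
cat > h.py <<'E'
import numpy as np, cv2
from plant import ctrl
def ray(p,uv):
    K=np.array(p["K"]);T=np.array(p["cam_to_world"])
    d=np.linalg.inv(K)@[uv[0],uv[1],1.]
    d=T[:3,:3]@[d[0],-d[1],-d[2]]
    return T[:3,3],d
def atz(p,uv,z):
    o,d=ray(p,uv);return o+d*(z-o[2])/d[2]
def proj(p,X):
    K=np.array(p["K"]);T=np.array(p["cam_to_world"])
    c=T[:3,:3].T@(np.asarray(X,float)-T[:3,3]);c=K@[c[0],-c[1],-c[2]]
    return c[:2]/c[2]
def shot(n,name=None):
    p=ctrl.read_camera(n)
    if name: cv2.imwrite(f"pics/{name}.png",np.ascontiguousarray(np.array(p["frame"])[:,:,::-1]))
    return p
E
python3 - <<'E'
from h import *
s=ctrl.read_state();print({k:np.round(v,3) for k,v in s.items()})
ims=[]
for n in("top","side"):
    p=shot(n); ims.append(np.array(p["frame"])); print(n,p.keys(),np.round(p["K"],1).tolist(),np.round(p["cam_to_world"],3).tolist())
    np.savez(f"{n}0.npz",frame=p["frame"],K=p["K"],cam_to_world=p["cam_to_world"])
    for l in["toaster","lever","toast_rack","toast","half_toast","salt_mill","spice_jar","tomato","mug_1","lemon","lime"]:
        r=ctrl.cut_out(p,l)
        for q in r[:2]:
            print(l,round(q["conf"],2),np.round(q["location"]),q["region"].sum(), np.round(atz(p,q["location"],0.05),3))
            if q is r[0]: np.save(f"m_{n}_{l}.npy",q["region"])
im=np.hstack(ims)
cv2.imwrite("pics/a_top.png",ims[0][:,:,::-1]);cv2.imwrite("pics/a_side.png",ims[1][:,:,::-1])
E
```

```text
pics
{'clock': np.float64(0.0), 'q': array([-1.211,  0.6  , -0.003,  1.6  ,  0.002,  0.943, -0.08 ]), 'qd': array([-0.   ,  0.   ,  0.   , -0.001,  0.001,  0.   , -0.   ]), 'effort': array([-1.0000e-03, -7.7645e+01,  1.5650e+00, -2.5800e+01,  1.2000e-02,
        9.0000e-03, -0.0000e+00]), 'position': array([0.307, 0.657, 0.23 ]), 'tool_rot': array([-0.   ,  0.217,  0.976, -0.001]), 'wrist_force': array([-0.555,  1.449,  0.105]), 'moment': array([ 0.   , -0.057,  0.012]), 'gripper_force': np.float64(0.0), 'grip_width': np.float64(1.0)}
top dict_keys(['frame', 'K', 'cam_to_world', 'shot']) [[444.3, 0.0, 252.8], [0.0, 444.3, 188.9], [0.0, 0.0, 1.0]] [[0.004, 0.997, -0.081, 0.438], [-1.0, 0.006, 0.019, -0.166], [0.02, 0.081, 0.997, 1.295], [0.0, 0.0, 0.0, 1.0]]
toaster 0.67 [288. 183.] 3434 [ 0.556 -0.29   0.05 ]
lever 0.89 [293. 219.] 378 [ 0.454 -0.302  0.05 ]
lever 0.49 [176. 204.] 269 [0.494 0.024 0.05 ]
toast_rack 0.83 [174. 213.] 298 [0.471 0.03  0.05 ]
toast 0.5 [179. 202.] 242 [0.501 0.017 0.05 ]
half_toast 0.54 [178. 220.] 110 [0.45  0.019 0.05 ]
salt_mill 0.63 [212. 160.] 185 [
[... 622 characters left out ...]
207.] 260 [ 0.622 -0.246  0.05 ]
lever 0.72 [364. 285.] 3107 [ 0.374 -0.461  0.05 ]
toast_rack 0.75 [159. 236.] 129 [ 0.376 -0.018  0.05 ]
toast_rack 0.54 [298. 211.] 5113 [ 0.605 -0.259  0.05 ]
toast 0.66 [179. 199.] 696 [0.549 0.04  0.05 ]
half_toast 0.97 [167. 212.] 603 [0.477 0.029 0.05 ]
salt_mill 0.8 [232. 196.] 391 [ 0.617 -0.074  0.05 ]
spice_jar 0.7 [198. 172.] 466 [0.725 0.089 0.05 ]
spice_jar 0.67 [232. 199.] 469 [ 0.601 -0.084  0.05 ]
tomato 0.76 [202. 196.] 382 [ 0.587 -0.005  0.05 ]
mug_1 0.67 [361. 285.] 3142 [ 0.371 -0.456  0.05 ]
lemon 0.51 [330. 266.] 283 [ 0.406 -0.389  0.05 ]
lime 0.91 [292. 269.] 406 [ 0.37  -0.326  0.05 ]
lime 0.69 [292. 207.] 229 [ 0.615 -0.24   0.05 ]
```

View pics/a_top.png

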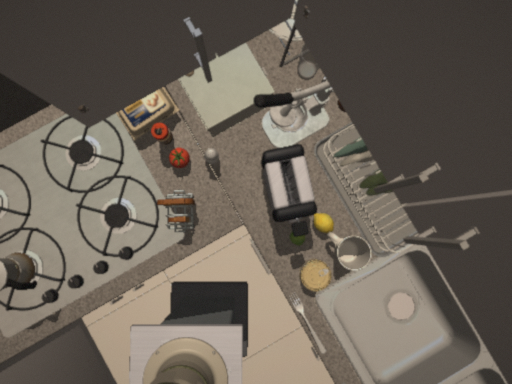

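View pics/a_side.png

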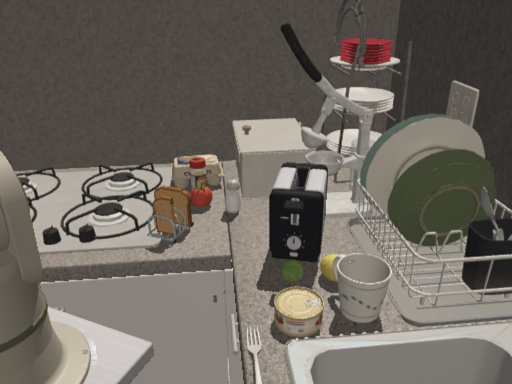

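Run:
```python
import cv2,numpy as np
im=cv2.imread("pics/a_top.png")
a=cv2.resize(im[180:240,145:205],(480,480),interpolation=cv2.INTER_CUBIC)
b=cv2.resize(im[135:255,250:330],(320,480),interpolation=cv2.INTER_CUBIC)
cv2.imwrite("pics/b.png",np.hstack([a,b]))
for l in["toast","half_toast","toaster","lever","toast_rack"]:
    for n in("top","side"):
        m=np.load(f"m_{n}_{l}.npy");v,u=np.nonzero(m);print(n,l,u.min(),u.max(),v.min(),v.max(),cv2.minAreaRect(np.c_[u,v].astype(np.float32)))
```

```text
top toast 157 194 198 205 ((175.46884155273438, 201.22125244140625), (6.8745036125183105, 37.050376892089844), 87.70938873291016)
side toast 154 191 185 225 ((178.04310607910156, 202.23275756835938), (50.20732879638672, 28.656349182128906), 49.76364517211914)
top half_toast 168 188 216 221 ((178.0, 218.5), (5.0, 20.0), 90.0)
side half_toast 153 174 195 232 ((163.9672393798828, 213.63937377929688), (37.84394073486328, 20.280006408691406), 84.80557250976562)
top toaster 261 317 144 235 ((289.3658752441406, 190.93667602539062), (90.10038757324219, 45.397621154785156), 76.60750579833984)
side toaster 269 327 162 262 ((296.60504150390625, 211.319091796875), (57.138511657714844, 99.49337005615234), 3.5763344764709473)
top lever 283 308 166 235 ((292.85296630859375, 200.91177368164062), (72.0330810546875, 15.764815330505371), 75.96376037597656)
side lever 282 303 200 213 ((292.5, 206.5), (13.0, 21.0), 90.0)
top toast_rack 166 192 190 230 ((179.0, 210.0), (40.0, 26.0), 90.0)
side toast_rack 150 182 208 241 ((165.9459686279297, 222.17568969726562), (25.879558563232422, 34.1874885559082), 17.10272979736328)
```

View pics/b.png

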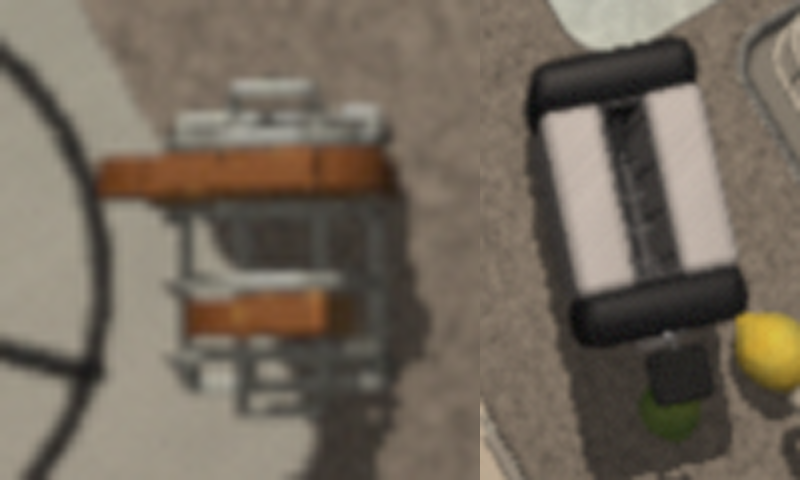

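```bash
cat > p0.py <<'E'
from h import *
P={n:dict(np.load(n+"0.npz")) for n in("top","side")}
if __name__=="__main__":
    p=P["top"]
    T=lambda u,v,z:atz(p,(u,v),z)
    A=T(157.5,202.2,.1);B=T(194,200.9,.1);print("toast",A,B,(A+B)/2,np.linalg.norm(A-B),np.arctan2(*(B-A)[1::-1]))
    A=T(145+188/8,180+318/8,.104);B=T(145+328/8,180+312/8,.104);print("half",A,B,np.linalg.norm(A-B),np.arctan2(*(B-A)[1::-1]))
    k=T(300,228.5,.158);f=lambda x,y:T(250+(x-480)/4,135+y/4,.165)
    a=f(624,100);b=f(658.5,279);c=(a+b)/2
    print("knob",k,"slot",a,b,c,np.linalg.norm(a-b),np.arctan2(*(a-b)[1::-1]),"k-c",np.linalg.norm((k-c)[:2]),np.arctan2(*(c-k)[1::-1]))
    W=P["side"]
    for n,l,z in[("salt",(212,153),.09),("spice",(159,130),.106),("tomato",(179,156),.05),("lime",(297,237),.03),("lemon",(323,223),.03)]: print(n,T(*l,z))
    # side check: toast top corners
    mid=np.array([.4983,.024,.106]);print(proj(W,[.4983,.074,.09]),proj(W,[.4983,-.026,.09]),proj(W,k),proj(W,c))
E
python3 p0.py
```

```text
toast [0.49761665 0.06669996 0.1       ] [ 0.50164278 -0.03085212  0.1       ] [0.49962972 0.01792392 0.1       ] 0.09763512761665569 -1.529548233716082
half [0.45078319 0.03571581 0.104     ] [ 0.4529963  -0.01075059  0.104     ] 0.04651907258121322 -1.5232041396983738
knob [ 0.42949383 -0.30856789  0.158     ] slot [ 0.60466835 -0.27236441  0.165     ] [ 0.48978912 -0.29420545  0.165     ] [ 0.54722874 -0.28328493  0.165     ] 0.11693703042980079 0.1878794294678241 k-c 0.12041900559765303 0.21153224372486396
salt [ 0.63352242 -0.07683274  0.09      ]
spice [0.69260429 0.06572734 0.106     ]
tomato [0.63075185 0.01889164 0.05      ]
lime [ 0.40443422 -0.31600927  0.03      ]
lemon [ 0.44437497 -0.39034251  0.03      ]
[154.98616917 190.37781392] [190.20231489 197.14720623] [295.00697677 203.71260482] [302.08112286 176.437378  ]
```

Request:
jog_arm(slide=[[0.2,0,1],[0.5,0,1],[1,0,1],[1,0,1],[1,0,1],[1,0,0.5],[1,0,0],[1,0,0],[1,0,0],[1,0,0],[1,0,0]], twist=[[0,0,-1],[0,0,-1],[0,0,-1],[0,0,-1],[0,0,-1],[0,0,-1],[0,0,-1],[0,0,-1],[0,0,-1],[0,0,-1],[0,0,-0.9]], claw=[-0.06,-0.06,-0.06,-0.06,-0.06,-0.06,-0.06,-0.06,-0.06,-0.06,-0.06])

```text
clock: 2.12
position: [0.5015, 0.6569, 0.3413]
tool_rot: [-0.0, 0.693, 0.721, -0.0]
wrist_force: [0.1, 0.3, 1.3]
grip_width: 0.466
gripper_force: 0.0
```

Request:
jog_arm(slide=[[0,-1,0],[0,-1,0],[0,-1,0],[0,-1,0],[0,-1,0],[0,-1,0],[0,-1,0],[0,-1,0],[0,-1,0],[0,-1,0],[0,-1,0],[0,-1,0]], twist=[[0,0,0],[0,0,0],[0,0,0],[0,0,0],[0,0,0],[0,0,0],[0,0,0],[0,0,0],[0,0,0],[0,0,0],[0,0,0],[0,0,0]], claw=[-0.06,-0.06,-0.06,-0.06,-0.06,-0.06,-0.06,-0.06,-0.06,-0.06,-0.06,-0.06])

```text
clock: 3.12
position: [0.5005, 0.416, 0.3414]
tool_rot: [-0.0, 0.691, 0.723, 0.0]
wrist_force: [-0.4, 0.7, 0.1]
grip_width: 0.471
gripper_force: 0.0
```

Request:
jog_arm(slide=[[0,-1,0],[0,-1,0],[0,-1,0],[0,-1,0],[0,-1,0],[0,-1,0],[0,-1,0],[0,-1,0],[0,-1,0],[0,-1,0],[0,-1,0],[0,-1,0]], twist=[[0,0,0],[0,0,0],[0,0,0],[0,0,0],[0,0,0],[0,0,0],[0,0,0],[0,0,0],[0,0,0],[0,0,0],[0,0,0],[0,0,0]], claw=[-0.06,-0.06,-0.06,-0.06,-0.06,-0.06,-0.06,-0.06,-0.06,-0.06,-0.06,-0.06])

```text
clock: 4.12
position: [0.5005, 0.1754, 0.3414]
tool_rot: [0.0, 0.691, 0.722, 0.0]
wrist_force: [0.1, -0.1, -0.7]
grip_width: 0.469
gripper_force: 0.0
```

Request:
jog_arm(slide=[[0,-1,-0.5],[0,-1,-0.5],[0,-1,-0.5],[0,-1,-0.5],[0,-1,-0.5],[0,-1,-0.5],[0,-1,-0.5],[0,-1,-0.5],[0,0,0]], twist=[[0,0,0],[0,0,0],[0,0,0],[0,0,0],[0,0,0],[0,0,0],[0,0,0],[0,0,0],[0,0,0]], claw=[-0.06,-0.06,-0.06,-0.06,-0.06,-0.06,-0.06,-0.06,-0.06])

```text
clock: 4.87
position: [0.4994, 0.0126, 0.2601]
tool_rot: [-0.0, 0.693, 0.721, -0.001]
wrist_force: [-0.1, -0.3, 0.3]
grip_width: 0.474
gripper_force: 0.0
```

Run:
```python
from h import *
p=shot("wrist","w1")
print(ctrl.read_state()["position"],ctrl.read_state()["q"].round(2) if hasattr(ctrl.read_state()["q"],"round") else "",np.round(p["cam_to_world"],3).tolist())
np.savez("w1.npz",frame=p["frame"],K=p["K"],cam_to_world=p["cam_to_world"])
for l in["toast","half_toast"]:
    for q in ctrl.cut_out(p,l)[:2]:
        v,u=np.nonzero(q["region"]);print(l,round(q["conf"],2),np.round(q["location"]),cv2.minAreaRect(np.c_[u,v].astype(np.float32)),u.min(),u.max(),v.min(),v.max())
print([proj(p,x).round(0) for x in([.4976,.068,.1],[.5016,-.032,.1],[.4996,.018,.106])])
```

```text
[0.4999296  0.01455741 0.2607672 ] [-0.46  0.31  0.41  2.09 -0.17  0.78  0.1 ] [[0.999, -0.038, -0.01, 0.498], [0.04, 0.955, 0.293, 0.087], [-0.002, -0.293, 0.956, 0.403], [0.0, 0.0, 0.0, 1.0]]
toast 0.74 [256. 162.] ((258.0, 164.0), (84.0, 14.0), 90.0) 251 265 122 206
toast 0.42 [350. 166.] ((350.5, 163.0), (42.0, 45.0), 90.0) 328 373 142 184
half_toast 0.63 [217. 170.] ((218.5, 169.5), (49.0, 19.0), 90.0) 209 228 145 194
[array([256., 129.]), array([256., 215.]), array([256., 175.])]
```

View pics/w1.png

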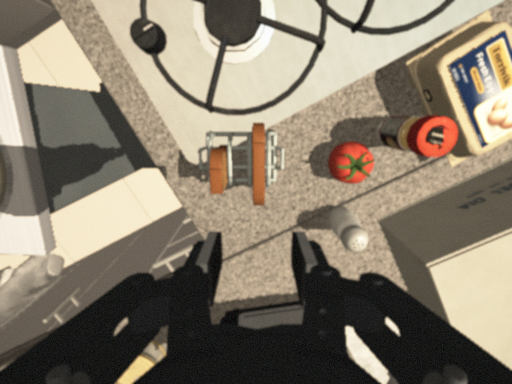

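Run:
```python
from h import *
p=dict(np.load("w1.npz"));t=dict(np.load("top0.npz"))
for z in(.09,.1,.106):
  print(z,atz(p,(258.5,123),z),atz(p,(259,206),z),atz(t,(157.5,202.2),z),atz(t,(194,200.9),z))
print(proj(p,[.4999,.0146,.2608]),atz(p,(218,146),.106),atz(p,(218,193),.106))
f=p["frame"].astype(int);
for v in(135,165,195): print([tuple(f[v,c]) for c in range(248,270,1)])
hs=[ (f[:,259])[r] for r in(118,120,122,124,126,200,202,204,206,208,210)];print(hs)
s=dict(np.load("side0.npz"))
m=np.load("m_side_toast.npy")
for y in(.018,.024,.03): print(y,[proj(s,[.5,y+e,.085]).round(1) for e in(.05,-.05)])
print([np.nonzero(m[r])[0][[0,-1]] for r in range(186,215,4)])
```

```text
0.09 [0.50036409 0.07428495 0.09      ] [ 0.505113   -0.02424498  0.09      ] [0.49811233 0.06864608 0.09      ] [ 0.50217215 -0.02972243  0.09      ]
0.1 [0.50028575 0.07468158 0.1       ] [ 0.50488272 -0.02069584  0.1       ] [0.49761665 0.06669996 0.1       ] [ 0.50164278 -0.03085212  0.1       ]
0.106 [0.50023875 0.07491956 0.106     ] [ 0.50474455 -0.01856636  0.106     ] [0.49731925 0.06553229 0.106     ] [ 0.50132515 -0.03152994  0.106     ]
[255.20448997 241.26391214] [0.45714177 0.04892842 0.106     ] [ 0.45703244 -0.00464185  0.106     ]
[(np.int64(95), np.int64(92), np.int64(81)), (np.int64(98), np.int64(95), np.int64(85)), (np.int64(94), np.int64(93), np.int64(82)), (np.int64(95), np.int64(85), np.int64(71)), (np.int64(123), np.int64(86), np.int64(60)), (np.int64(157), np.int64(94), np.int64(53)), (np.int64(170), np.int64(101), np.int64(55)), (np.int64(178), np.int64(110), np.int64(62)), (np.int64(178), np.int64(105), np.int64(59)), (np.int64(174), np.int64(100), np.int64(53)), (np.int64(175), np.int64(103), np.int64(54)), (np.int64(177), np.int64(105), np.int64(60)), (np
[... 2364 characters left out ...]
np.int64(181), np.int64(153)), (np.int64(194), np.int64(176), np.int64(147)), (np.int64(183), np.int64(166), np.int64(140))]
[array([229, 220, 194]), array([231, 224, 199]), array([191, 177, 153]), array([123,  79,  53]), array([136,  80,  46]), array([158,  94,  49]), array([141,  80,  42]), array([135,  97,  70]), array([183, 162, 137]), array([167, 151, 129]), array([180, 162, 137])]
0.018 [array([157.7, 192.4]), array([192.9, 199.2])]
0.024 [array([155.6, 192. ]), array([190.7, 198.8])]
0.03 [array([153.6, 191.6]), array([188.6, 198.3])]
[array([160, 171]), array([155, 184]), array([154, 189]), array([173, 191]), array([174, 190]), array([176, 190]), array([175, 190]), array([177, 191])]
```

Request:
jog_arm(slide=[[0.15,0.5,-1],[0,0,-1],[0,0,-1],[0,0,-1],[0,0,-1],[0,0,-1],[0,0,0]], twist=[[0,0,0],[0,0,0],[0,0,0],[0,0,0],[0,0,0],[0,0,0],[0,0,0]], claw=[-0.3,-0.3,-0.3,-0.3,-0.3,-0.3,-0.3])

```text
clock: 5.6
position: [0.5026, 0.0282, 0.1389]
tool_rot: [-0.001, 0.691, 0.723, -0.001]
wrist_force: [0.2, -0.2, 0.5]
grip_width: 0.346
gripper_force: 0.0
```

Request:
jog_arm(slide=[[0,0,-0.6],[0,0,-0.6],[0,0,-0.6],[0,0,-0.6],[0,0,-0.6],[0,0,0]], twist=[[0,0,0],[0,0,0],[0,0,0],[0,0,0],[0,0,0],[0,0,0]], claw=[-0.3,-0.3,-0.3,-0.3,-0.3,-0.3])

```text
clock: 6.1
position: [0.5038, 0.0278, 0.0808]
tool_rot: [-0.0, 0.691, 0.723, -0.0]
wrist_force: [0.1, -0.4, 1.0]
grip_width: 0.351
gripper_force: 0.0
```

Run:
```python
from h import *
p=shot("wrist","w2");s=shot("side");f=np.array(s["frame"])[150:270,110:270,::-1]
cv2.imwrite("pics/w2.png",np.vstack([np.array(p["frame"])[84:384,:,::-1],cv2.resize(f,(400,300),interpolation=cv2.INTER_CUBIC).copy() if 0 else np.pad(cv2.resize(f,(400,300),interpolation=cv2.INTER_CUBIC),((0,0),(0,112),(0,0)))]))
print(ctrl.read_state()["position"])
```

```text
[0.50413448 0.02748561 0.08206491]
```

View pics/w2.png

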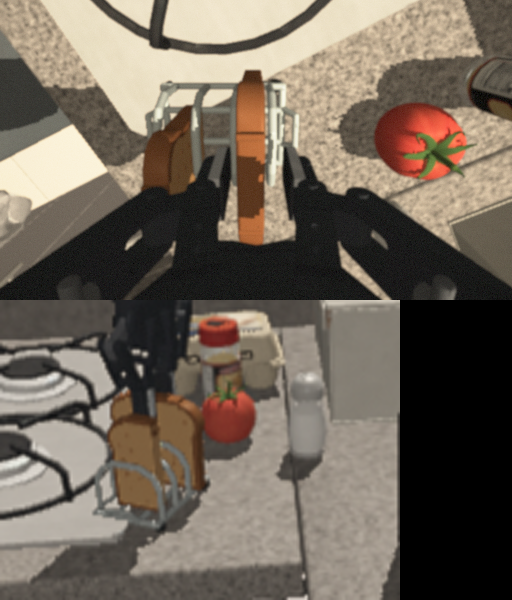

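Request:
jog_arm(slide=[[-0.05,-0.1,-0.15],[0,0,0],[0,0,0],[0,0,0],[0,0,0],[0,0,0],[0,0,0]], twist=[[0,0,0],[0,0,0],[0,0,0],[0,0,0],[0,0,0],[0,0,0],[0,0,0]], claw=[-1,-1,-1,-1,-1,-1,-1])

```text
clock: 6.78
position: [0.5031, 0.0249, 0.0789]
tool_rot: [0.0, 0.691, 0.722, 0.0]
wrist_force: [0.1, -0.6, 6.6]
grip_width: 0.155
gripper_force: 61.6
```

Request:
jog_arm(slide=[[0,0,0.3],[0,0,0.5],[0,0,0.8],[0,0,1],[0,0,1],[0,0,1],[0,0,1],[0,0,1],[0,0,1],[0,0,1],[0,0,1],[0,0,0]], twist=[[0,0,0],[0,0,0],[0,0,0],[0,0,0],[0,0,0],[0,0,0],[0,0,0],[0,0,0],[0,0,0],[0,0,0],[0,0,0],[0,0,0]], claw=[-1,-1,-1,-1,-1,-1,-1,-1,-1,-1,-1,-1])

```text
clock: 7.78
position: [0.5039, 0.0247, 0.2743]
tool_rot: [0.001, 0.692, 0.722, 0.002]
wrist_force: [0.2, -0.5, -0.5]
grip_width: 0.153
gripper_force: 60.6
```

Request:
jog_arm(slide=[[0,-1,0],[0,-1,0],[0.2,-1,0],[0.2,-1,0],[0.2,-1,0],[0.2,-1,0],[0.2,-1,0],[0.2,-1,0],[0,-1,0],[0,-0.6,0],[0,0,0]], twist=[[0,0,-1],[0,0,-1],[0,0,-1],[0,0,-1],[0,0,-1],[0,0,-1],[0,0,-1],[0,0,-1],[0,0,-1],[0,0,-1],[0,0,-1]], claw=[-1,-1,-1,-1,-1,-1,-1,-1,-1,-1,-1])

```text
clock: 8.7
position: [0.5258, -0.1701, 0.2706]
tool_rot: [0.001, 0.968, 0.25, -0.0]
wrist_force: [0.3, -0.0, -0.3]
grip_width: 0.149
gripper_force: 60.6
```

Request:
jog_arm(slide=[[0,0,0],[0,0,0],[0,0,0],[0,0,0],[0,0,0]], twist=[[0,0,-1],[0,0,-1],[0,0,-1],[0,0,-0.1],[0,0,0]], claw=[-1,-1,-1,-1,-1])

```text
clock: 9.12
position: [0.5264, -0.1667, 0.2701]
tool_rot: [-0.0, 0.995, 0.103, -0.0]
wrist_force: [-0.7, 0.0, -0.5]
grip_width: 0.156
gripper_force: 60.6
```

Run:
```python
from h import *
p=shot("wrist","w3");s=ctrl.read_state();print(s["position"],np.round(s["tool_rot"],3),np.round(s["q"],2))
np.savez("w3.npz",frame=p["frame"],K=p["K"],cam_to_world=p["cam_to_world"]);print(np.round(p["cam_to_world"],3).tolist())
for l in["toaster","lever","toast"]:
    for q in ctrl.cut_out(p,l)[:1]:
        v,u=np.nonzero(q["region"]);print(l,round(q["conf"],2),np.round(q["location"]),cv2.minAreaRect(np.c_[u,v].astype(np.float32)))
R=np.array([[np.cos(.2),-np.sin(.2)],[np.sin(.2),np.cos(.2)]])
for a,b,z in[(-.056,0,.165),(.056,0,.165),(0,0,.165),(-.122,0,.158)]: print(proj(p,[*(R@[a,b]+[.547,-.283]),z]).round())
```

```text
[ 0.52642996 -0.16680577  0.27018337] [-0.     0.995  0.104 -0.   ] [-0.37  0.45  0.83  1.99 -0.42  0.89 -0.68]
[[0.206, 0.936, 0.286, 0.6], [-0.979, 0.197, 0.06, -0.152], [0.0, -0.292, 0.956, 0.413], [0.0, 0.0, 0.0, 1.0]]
toaster 0.88 [364. 177.] ((369.4231872558594, 188.19003295898438), (142.6901397705078, 200.94149780273438), 2.2679548263549805)
lever 0.66 [367. 280.] ((365.1701965332031, 262.2697448730469), (54.80731201171875, 16.037429809570312), 79.91940307617188)
toast 0.62 [255. 238.] ((256.5, 239.5), (177.0, 29.0), 90.0)
[371. 250.]
[387. 139.]
[378. 198.]
[360. 299.]
```

View pics/w3.png

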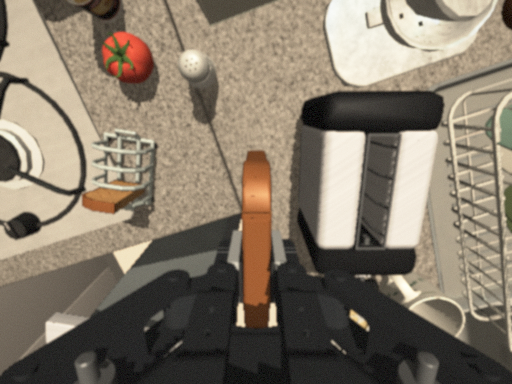

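Run:
```python
from h import *
p=dict(np.load("w3.npz"));g=cv2.GaussianBlur(cv2.cvtColor(p["frame"],cv2.COLOR_RGB2GRAY),(3,3),0).astype(float)
L=[];Rr=[]
for v in range(145,240,5):
    d=np.diff(g[v,340:410]);l=340.5+np.argmin(d[:35]);r=340.5+25+np.argmax(d[25:])
    L.append(atz(p,(l,v),.165)[:2]);Rr.append(atz(p,(r,v),.165)[:2])
    if v%20==5: print(v,l,r)
L=np.array(L);Rr=np.array(Rr)
for n,a in(("L",L),("R",Rr)):
    k=np.polyfit(a[:,0],a[:,1],1);print(n,np.arctan(k[0]),np.polyval(k,.547),np.std(a[:,1]-np.polyval(k,a[:,0])))
# along: panel ends
for c in(345,410):
    d=np.diff(g[90:265,c]);print(c,90.5+np.argmax(d[:70]),90.5+70+np.argmin(d[70:]))
for uv in[(345,131.5),(340,248),(410,131),(405,247)]: print(uv,atz(p,uv,.165))
for uv in[(381,92),(370,272)]: print(uv,atz(p,uv,.15),atz(p,uv,.165))
t=dict(np.load("top0.npz"));
# slice as held
for uv,z in[((257,152),.285),((257,152),.30),((257,327),.301)]: print(uv,atz(p,uv,z))
```

```text
145 363.5 399.5
165 361.5 396.5
185 359.5 393.5
205 357.5 390.5
225 355.5 387.5
L 0.21600887442448535 -0.26343686516905807 0.0002810172781400857
R 0.21668388293076704 -0.2964791818434853 0.0002763955344064218
345 130.5 248.5
410 130.5 247.5
(345, 131.5) [ 0.60008274 -0.23316064  0.165     ]
(340, 248) [ 0.48759333 -0.2629772   0.165     ]
(410, 131) [ 0.61247167 -0.28999326  0.165     ]
(405, 247) [ 0.50232119 -0.32755783  0.165     ]
(381, 92) [ 0.64055512 -0.25968322  0.15      ] [ 0.6382571  -0.25352437  0.165     ]
(370, 272) [ 0.45902063 -0.3112445   0.15      ] [ 0.46709215 -0.30214038  0.165     ]
(257, 152) [ 0.58260223 -0.15594721  0.285     ]
(257, 152) [ 0.58468564 -0.15546711  0.3       ]
(257, 327) [ 0.49785707 -0.17378062  0.301     ]
```

Request:
jog_arm(slide=[[0.2,-0.9,0],[0.2,-0.9,0],[0.2,-0.9,0],[0.2,-0.9,0],[0.2,-0.8,0],[0.2,-0.7,0],[0.15,-0.5,0],[0,0,0],[0,0,0]], twist=[[0,0,0.08],[0,0,0],[0,0,0],[0,0,0],[0,0,0],[0,0,0],[0,0,0],[0,0,0],[0,0,0]], claw=[-1,-1,-1,-1,-1,-1,-1,-1,-1])

```text
clock: 10.07
position: [0.5535, -0.2792, 0.2701]
tool_rot: [-0.0, 0.994, 0.106, -0.0]
wrist_force: [0.8, 0.1, 0.6]
grip_width: 0.153
gripper_force: 60.5
```

Run:
```python
from h import *
p=shot("wrist");s=shot("side");f=np.array(s["frame"])[90:270,220:370,::-1]
q=np.array([ctrl.read_state()["position"] for _ in range(3)]);print(q, ctrl.read_state()["tool_rot"])
np.savez("w4.npz",frame=p["frame"],K=p["K"],cam_to_world=p["cam_to_world"])
w=np.array(p["frame"])[90:240,160:360,::-1]
cv2.imwrite("pics/w4.png",np.hstack([cv2.resize(w,(440,330),interpolation=cv2.INTER_CUBIC),cv2.resize(f,(275,330),interpolation=cv2.INTER_CUBIC)]))
```

```text
[[ 0.55353729 -0.2780497   0.2700626 ]
 [ 0.55353729 -0.2780497   0.2700626 ]
 [ 0.55353729 -0.2780497   0.2700626 ]] [-4.88041240e-04  9.94295470e-01  1.06659469e-01 -1.93935046e-04]
```

View pics/w4.png

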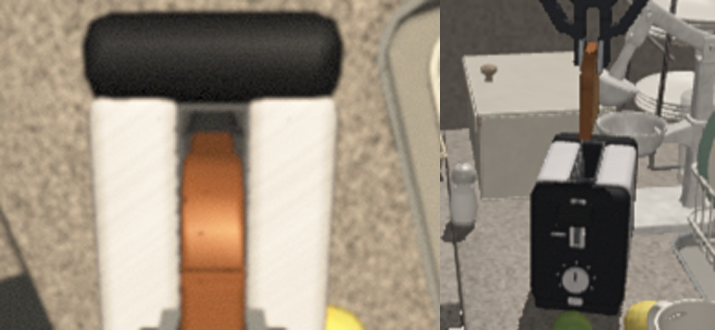

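Run:
```python
from h import *
p=dict(np.load("w4.npz"));c=np.array([.5535,-.2785]);d=np.array([np.cos(.215),np.sin(.215)]);n=np.array([-d[1],d[0]])
def f(uv,z):
    e=atz(p,uv,z)[:2]-c;return (e@d*1000).round(1),(e@n*1000).round(1)
g=cv2.cvtColor(p["frame"],cv2.COLOR_RGB2GRAY);print(g[128:165,257].tolist()); print(p["frame"][140:160:2,257].tolist())
print("slice end",f((256.5,150.5),.203),"panel end",f((257,136),.165),"slot end?",f((257,141),.165),f((257,139),.165),"cap far",f((257,97),.15))
print("slot edges",f((160+178/2.2,90+133/2.2),.165),f((160+248/2.2,90+133/2.2),.165),"slice",f((160+187/2.2,90+150/2.2),.203),f((160+237/2.2,90+150/2.2),.203))
```

```text
[32, 27, 28, 21, 25, 23, 23, 18, 45, 77, 95, 95, 76, 62, 51, 54, 48, 54, 50, 56, 51, 62, 67, 73, 82, 77, 78, 75, 80, 74, 79, 81, 78, 86, 88, 95, 96]
[[80, 75, 68], [52, 52, 46], [52, 47, 44], [54, 49, 46], [55, 50, 44], [92, 60, 41], [118, 71, 42], [113, 68, 36], [115, 70, 36], [114, 70, 36]]
slice end (np.float64(46.6), np.float64(-1.6)) panel end (np.float64(54.4), np.float64(-2.1)) slot end? (np.float64(49.9), np.float64(-2.1)) (np.float64(51.7), np.float64(-2.1)) cap far (np.float64(88.2), np.float64(-2.2))
slot edges (np.float64(41.4), np.float64(12.7)) (np.float64(41.4), np.float64(-16.4)) slice (np.float64(40.6), np.float64(7.4)) (np.float64(40.6), np.float64(-10.3))
```

Request:
jog_arm(slide=[[0,0,-0.5],[0,0,-0.5],[0,0,-0.5],[0,0,-0.5],[0,0,-0.5],[0,0,-0.4],[0,0,-0.3],[0,0,0]], twist=[[0,0,0],[0,0,0],[0,0,0],[0,0,0],[0,0,0],[0,0,0],[0,0,0],[0,0,0]], claw=[-1,-1,-1,-1,-1,-1,-1,-1])

```text
clock: 10.83
position: [0.5532, -0.2788, 0.2047]
tool_rot: [-0.0, 0.994, 0.106, -0.001]
wrist_force: [0.0, 0.5, -0.5]
grip_width: 0.15
gripper_force: 60.5
```

Request:
jog_arm(slide=[[0,0,-0.2],[0,0,-0.2],[0,0,-0.2],[0,0,-0.2],[0,0,-0.2],[0,0,-0.2],[0,0,0]], twist=[[0,0,0],[0,0,0],[0,0,0],[0,0,0],[0,0,0],[0,0,0],[0,0,0]], claw=[-1,-1,-1,-1,-1,-1,-1])

```text
clock: 11.42
position: [0.5535, -0.2788, 0.1815]
tool_rot: [-0.0, 0.994, 0.106, -0.0]
wrist_force: [-0.7, 0.8, -2.1]
grip_width: 0.151
gripper_force: 60.5
```

Request:
jog_arm(slide=[[0,0,-0.1],[0,0,-0.1],[0,0,0],[0,0,0]], twist=[[0,0,0],[0,0,0],[0,0,0],[0,0,0]], claw=[-1,-1,-1,-1])

```text
clock: 11.75
position: [0.5537, -0.2791, 0.1783]
tool_rot: [-0.0, 0.994, 0.106, -0.0]
wrist_force: [0.1, -0.4, -0.6]
grip_width: 0.154
gripper_force: 60.5
```

Request:
jog_arm(slide=[[0,0,0],[0,0,0],[0,0,0],[0,0,0],[0,0,0],[0,0,0],[0,0,0]], twist=[[0,0,0],[0,0,0],[0,0,0],[0,0,0],[0,0,0],[0,0,0],[0,0,0]], claw=[-0.3,-0.3,-0.3,-0.3,-0.3,-0.3,-0.3])

```text
clock: 12.33
position: [0.5537, -0.2791, 0.1783]
tool_rot: [0.0, 0.994, 0.106, -0.0]
wrist_force: [-1.2, 0.3, -0.8]
grip_width: 0.352
gripper_force: 0.0
```

Request:
jog_arm(slide=[[0,0,0.3],[0,0,0.6],[0,0,0.9],[0,0,0.9],[0,0,0.9],[0,0,0.9],[0,0,0.5],[0,0,0]], twist=[[0,0,0],[0,0,0],[0,0,0],[0,0,0],[0,0,0],[0,0,0],[0,0,0],[0,0,0]], claw=[-0.3,-0.3,-0.3,-0.3,-0.3,-0.3,-0.3,-0.3])

```text
clock: 13.0
position: [0.5545, -0.2799, 0.2811]
tool_rot: [0.001, 0.994, 0.106, 0.002]
wrist_force: [0.5, -0.8, -0.7]
grip_width: 0.353
gripper_force: 0.0
```

Run:
```python
from h import *
p=shot("wrist");s=shot("side");f=np.array(s["frame"])[90:270,220:370,::-1]
np.savez("w5.npz",frame=p["frame"],K=p["K"],cam_to_world=p["cam_to_world"])
w=np.array(p["frame"])[60:300,140:380,::-1]
cv2.imwrite("pics/w5.png",np.hstack([cv2.resize(w,(440,440),interpolation=cv2.INTER_CUBIC),cv2.resize(f,(350,440),interpolation=cv2.INTER_CUBIC)]))
```

```text
(no output)
```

View pics/w5.png

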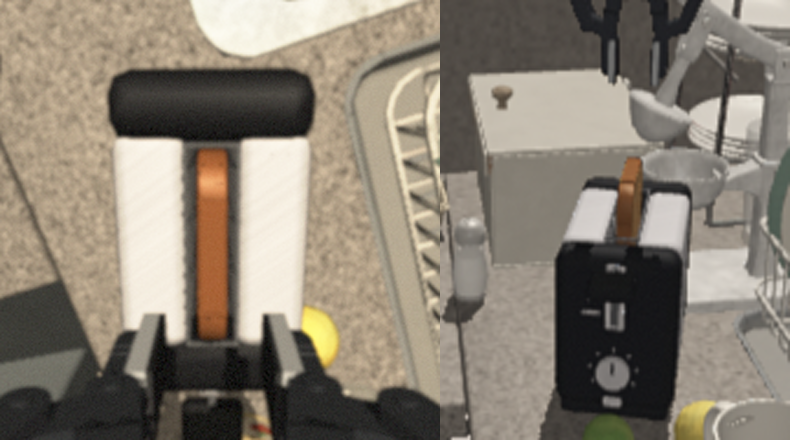

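Request:
jog_arm(slide=[[-0.9,-0.19,0],[-0.9,-0.19,0],[-0.9,-0.19,0],[-0.9,-0.19,0],[-0.9,-0.19,0],[-0.9,-0.19,0],[-0.9,-0.18,0],[0,0,-0.8],[0,0,-1],[0,0,-1],[0,0,-1],[0,0,-0.8]], twist=[[0,0,0],[0,0,0],[0,0,0],[0,0,0],[0,0,0],[0,0,0],[0,0,0],[0,0,0],[0,0,0],[0,0,0],[0,0,0],[0,0,0]], claw=[-1,-1,-1,-1,-1,-1,-1,-1,-1,-1,-1,-1])

```text
clock: 14.1
position: [0.4268, -0.3047, 0.184]
tool_rot: [-0.001, 0.994, 0.106, -0.001]
wrist_force: [0.2, -0.3, 0.0]
grip_width: 0.001
gripper_force: 0.0
```

Run:
```python
from h import *
s=shot("side");t=shot("top");f=np.array(s["frame"])[120:280,220:370,::-1];g=np.array(t["frame"])[150:270,250:350,::-1]
print(ctrl.read_state()["position"],ctrl.read_state()["wrist_force"],ctrl.read_state()["grip_width"])
cv2.imwrite("pics/w6.png",np.hstack([cv2.resize(g,(350,420),interpolation=cv2.INTER_CUBIC),cv2.resize(f,(394,420),interpolation=cv2.INTER_CUBIC)]))
```

```text
[ 0.42615873 -0.30427928  0.18352444] [-0.61311614  0.23254363 -0.3803213 ] -0.001454370545336815
```

View pics/w6.png

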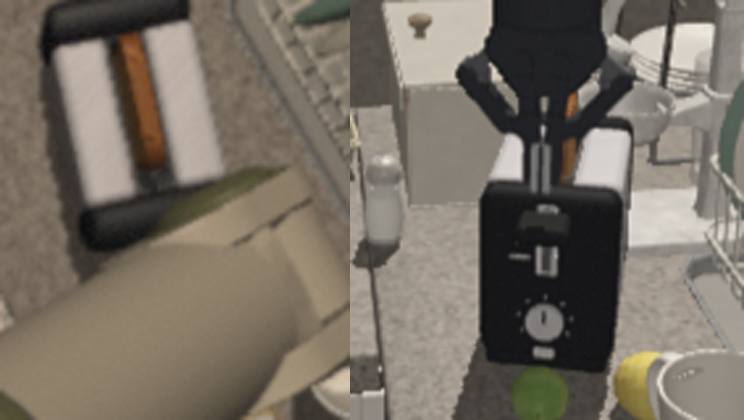

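Request:
jog_arm(slide=[[0,0,-0.5],[0,0,-0.5],[0,0,-0.3],[0,0,-0.3],[0,0,-0.3],[0,0,-0.3],[0,0,-0.3],[0,0,-0.3],[0,0,-0.2],[0,0,0]], twist=[[0,0,0],[0,0,0],[0,0,0],[0,0,0],[0,0,0],[0,0,0],[0,0,0],[0,0,0],[0,0,0],[0,0,0]], claw=[-1,-1,-1,-1,-1,-1,-1,-1,-1,-1])

```text
clock: 15.03
position: [0.4277, -0.3054, 0.1262]
tool_rot: [-0.0, 0.994, 0.106, 0.0]
wrist_force: [-1.0, 2.1, 5.2]
grip_width: -0.003
gripper_force: 3.0
```

Request:
jog_arm(slide=[[0,0,-0.1],[0,0,-0.1],[0,0,-0.1],[0,0,0],[0,0,0]], twist=[[0,0,0],[0,0,0],[0,0,0],[0,0,0],[0,0,0]], claw=[-1,-1,-1,-1,-1])

```text
clock: 15.45
position: [0.4277, -0.3054, 0.1206]
tool_rot: [-0.0, 0.994, 0.106, 0.0]
wrist_force: [-2.3, 2.6, 8.3]
grip_width: -0.005
gripper_force: 4.0
```

Push on to the end stop, until the force rises.

Request:
jog_arm(slide=[[0,0,-0.1],[0,0,-0.05],[0,0,0],[0,0,0],[0,0,0]], twist=[[0,0,0],[0,0,0],[0,0,0],[0,0,0],[0,0,0]], claw=[-1,-1,-1,-1,-1])

```text
clock: 15.87
position: [0.4277, -0.3054, 0.118]
tool_rot: [-0.0, 0.994, 0.106, 0.001]
wrist_force: [-2.3, 2.2, 12.4]
grip_width: 0.001
gripper_force: 6.6
```

Request:
jog_arm(slide=[[0,0,-0.06],[0,0,0],[0,0,0],[0,0,0],[0,0,0]], twist=[[0,0,0],[0,0,0],[0,0,0],[0,0,0],[0,0,0]], claw=[-1,-1,-1,-1,-1])

```text
clock: 16.28
position: [0.4277, -0.3055, 0.1178]
tool_rot: [-0.0, 0.994, 0.106, 0.001]
wrist_force: [-4.4, 6.2, 29.9]
grip_width: -0.004
gripper_force: 14.6
```

Run:
```python
from h import *
s=shot("side");t=shot("top");f=np.array(s["frame"])[120:280,220:370,::-1];g=np.array(t["frame"])[150:270,250:350,::-1]
print(ctrl.read_state()["position"],ctrl.read_state()["wrist_force"])
cv2.imwrite("pics/w7.png",np.hstack([cv2.resize(g,(350,420),interpolation=cv2.INTER_CUBIC),cv2.resize(f,(394,420),interpolation=cv2.INTER_CUBIC)]))
```

```text
[ 0.42767247 -0.30548231  0.11780882] [-5.76475985  5.26493449 30.00626176]
```

View pics/w7.png

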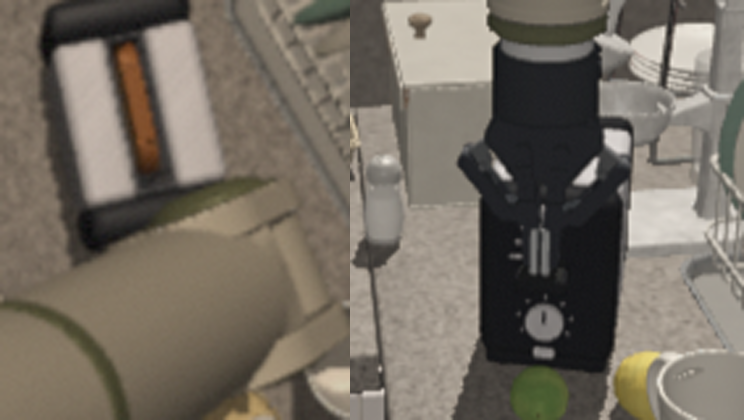

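```bash
python3 -c "
from plant import ctrl
print(ctrl.hand_in())"
```

```text
the job is handed in; nothing more can be done
None
```

I handed the job in at about 16 s. The whole slice stands centred and lowered in the slot, the lever is held at its end stop past the third click with about 30 N, and the half slice is still in the rack; the hand-in returned no verdict.

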